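Load and start the starch warmer

ROBOT

A 7-joint arm with a two-finger parallel gripper is mounted at the origin on the work surface. World frame = base frame: x ahead of the robot, y to its left, z up, the work surface at z = 0. Lengths are in m, angles in rad, forces in N, time in s.
With the tool pointing down it reaches from about 0.425 to 0.925 m from the base axis. Payload 6.8 kg.
Tool frame: the origin (TCP) lies on the centre line of the jaws, within the pads' length; the fingertips stand 17 mm ahead of it and the grasp point (between the pads) lies 2 mm behind it (robot.nose_length is the distance from the TCP to the fingertips, in m); z points along the fingers, y is the line along which they close (so a half turn about z gives the same grasp; the last joint's range is limited). The gripper opens to 85 mm and grips with 20 to 120 N. Pads are 22 mm wide; open, the fingers measure 114 mm over their backs; the gripper's body (76 mm by 85 mm) begins 54 mm behind the grasp point. The pads swing forward as they close: fully open they stand 13 mm farther back than shut.
Start: joints at [-1.34, 0.477, 0.022, 1.555, -0.011, 1.109, -0.083], TCP at [0.224, 0.637, 0.248] pointing down, gripper open.
Joint ranges: [-2.96, 2.96], [-0.34, 2.1], [-1.41, 1.46], [0.24, 2.44], [-1.37, 4.51], [0.17, 1.92], [-2.96, 2.96]. Speed limits (rad/s): [2.39, 2.39, 3.14, 3.14, 3.14, 3.14, 3.14].

INTERFACE

Orientations are given as a rotation vector (axis times angle).
In Python, from station import robot gives the robot as it stands.
- The arm moves only by the tool move_arm, never from a script. Its argument "commands" is a list that holds one entry, the list of rows, each a list of 7 numbers: the opening, from -1 (shut) to 1 (fully open), then the shift along the tool's x, y, z in cm, then the turn, a rotation vector about the tool's x, y, z in rad. In form: [[[fingers, dx, dy, dz, wx, wy, wz], ...]]. A call has 1 to 10 rows; each row shifts and turns the commanded pose from where the row before left it, along the tool's axes as they then stand; what a row does not reach is not made up. A row lasts 1/10 s, in which the tool goes at most 50 mm and 8.59 degrees, less where a joint would pass 70% of its speed; a pose out of reach is approached as far as the arm can. A call is refused whole if a number of a shift passes 5 or a number of a turn 0.15, either way. A call with a gripper value outside its range is refused whole. The fingers move at their own pace and stop on an object; "force" is the grip in N (left out, the last holds). Time passes only in rows, so rows that do not move let the fingers close. It gives the time, the measured TCP pose, the force, the opening and the grip force at its end, in the units of the state.
- robot.state(): the state, without advancing time (a new reading comes with each control period).
- robot.read_camera(name): name is "scene" or "side" or "wrist"; returns a dict with "color" (384x512x3 uint8, red, green, blue), "intrinsics" (3x3 intrinsics, pixels), "rvec" (rotation vector, rad) and "tvec" (3), from world to camera coordinates, as OpenCV has them. Camera axes: x right, y down, z forward; pixel columns grow to the right and rows downward; lengths in m; the calibration is good to about 2 mm. A picture is of the moment at which its call begins. There is no depth.
- robot.finish_job(): hands the job in; it is judged then, once.
The state is a dict: "time": time; "q": joint angles; "qvel": joint speeds; "tau": joint torques, N m; "tcp_pos": TCP position; "orientation": TCP orientation; "contact_force": force on the tool from outside, world axes, zero at the start; "torque": the same for the moment, N m; "gripper_width": opening from 0.0 (shut) to 1.0 (fully open); "grasp_force": force on a finger pad.
Only numpy, scipy, OpenCV 4.12 (cv2) and the standard library are available. Lean on these libraries where they do the work, as an engineer would, in place of code of your own. Each camera call takes 0.05 s, during which the arm holds its last target. There are 200 camera calls.

TASK

Fold the warmer's lid right back, to upright or a little past it, stand every starch jar on the table upright inside the warmer, and fold the lid fully shut. Only then slide the yellow child-lock tab fully aside, press the red start button all the way down, let it come up, and slide the tab fully back over the button. Do not disturb the iron, basin, funnel or whisk.

Things in the scene. Friction and masses are not known exactly. Their poses are not given: they have to be found in the camera images.
- warmer: Starch warmer, fixed to the table: a green open-topped well 280 (x) by 220 (y) mm outside, 80 mm high, walls and floor 10 mm thick, with a white control ledge along its whole right (own -y) side, 280 by 100 mm, 45 mm high. Origin: underneath the centre of the well, on the table; own x points away from the robot (turned up to 0.15 rad), own y to the robot's left.
- warmer_in (a point): Centre of the well's inner floor, 10 mm above the table; axes as the warmer's. The free floor is 260 (x) by 200 (y) mm and the rim is 70 mm above it.
- lid (a joint): Angle of the warmer's green lid: 0 shut flat on the rim, 1.57 upright, at most 1.95 (leaning back). The lid is a flat panel 280 (x) by 232 (y) by 8 mm without a handle, hinged on the rim of the warmer's left (+y) side. Its hinge is stiff: it stays wherever it is left; moving its free edge takes about 2 to 7 N. It starts part open (0.5 to 0.9).
- lid_hinge (a point): Middle of the hinge line: the lid's underside at the left (+y) rim, 110 mm to the left of the warmer's origin and 80 mm above the table. The hinge line runs along the warmer's x.
- lid_edge (a point): Middle of the lid's free edge (black strip), 232 mm from the hinge line, half way through its thickness; with the lid shut it overhangs the ledge by 12 mm.
- tab (a joint): Travel (m) of the yellow child-lock tab along the warmer's +x: 0 = locked (its plate lies over the whole button), 0.06 = fully aside, button free. It stays where it is left; sliding takes about 1.5 to 3 N.
- tab_fin (a point): Middle of the top of the tab's upright fin, 91 mm above the table. The fin is 12 mm thick (along warmer x), 36 mm wide (y) and stands 30 mm above the tab's plate; the plate (56 by 52 mm, 4 mm thick, top 61 mm above the table) reaches 50 mm from the fin's middle towards -x and 6 mm towards +x. With the tab locked the fin stands 22 mm to the +x side of the button's centre.
- button (a joint): How far (m) the red start button is pressed: 0 up, 0.006 fully down (about 5 N); springs back when let go.
- button_top (a point): Centre of the top face of the red start button, 30 mm across, which stands 10 mm proud of the ledge (55 mm above the table) and is 35 mm to the -x side and 165 mm to the -y side of the warmer's origin, pressed downwards. The lock's thin side guides, 5 mm high, lie 31 mm either side of it (y).
- jar1: Closed squat starch jar, a straight cylinder 64 mm across and 52 mm high, about 0.24 kg, white with a blue cap. Origin: centre of its underside; z up. May be absent.
- jar2: Closed squat starch jar, a straight cylinder 64 mm across and 52 mm high, about 0.24 kg, white with a blue cap. Origin: centre of its underside; z up. May be absent.
- jar3: Closed squat starch jar, a straight cylinder 64 mm across and 52 mm high, about 0.24 kg, white with a blue cap. Origin: centre of its underside; z up. May be absent.
- jar4: Closed squat starch jar, a straight cylinder 64 mm across and 52 mm high, about 0.24 kg, white with a blue cap. Origin: centre of its underside; z up. May be absent.
- iron: Charcoal iron, 190 by 106 mm, 155 mm high, standing on a flat terracotta tile (220 by 160 by 10 mm) at the robot's left; leave alone. Origin: under its middle, on the tile's top.
- basin: Yellow basin, 200 mm across, 75 mm high, to the left of the warmer; leave alone. Origin: centre of its underside.
- funnel: Red plastic funnel standing mouth down, 120 mm across, 125 mm high, beyond the jars; leave alone. Origin: centre of its mouth, on the table.
- whisk: Steel whisk lying beyond the warmer, about 270 mm long along its own x, 50 mm across; leave alone. Origin: near its middle, on the table.
Things that resemble listed ones, but are neither listed nor needed, are in the scene too. Leave any brown or turquoise look-alike of the jar4 alone.

How it is judged:
On the way, in this order (a step that is already met when the one before it is completed fails the run):
1. the lid is folded back to upright or past it (value of joint lid above 1.48 rad), for 0.2 s.
2. every jar stands upright on the warmer's inner floor (x of jar1 in the frame of warmer_in between -0.105 and 0.105 m and y of jar1 in the frame of warmer_in between -0.075 and 0.075 m and z of jar1 in the frame of warmer_in between -0.006 and 0.012 m and angle between each of jar1, jar2, jar3, jar4's own z axis and vertical below 0.15 rad and x of jar2 in the frame of warmer_in between -0.105 and 0.105 m and y of jar2 in the frame of warmer_in between -0.075 and 0.075 m and z of jar2 in the frame of warmer_in between -0.006 and 0.012 m and x of jar3 in the frame of warmer_in between -0.105 and 0.105 m and y of jar3 in the frame of warmer_in between -0.075 and 0.075 m and z of jar3 in the frame of warmer_in between -0.006 and 0.012 m and x of jar4 in the frame of warmer_in between -0.105 and 0.105 m and y of jar4 in the frame of warmer_in between -0.075 and 0.075 m and z of jar4 in the frame of warmer_in between -0.006 and 0.012 m), for 0.2 s.
3. the lid is fully shut, with the jars inside (all of step 2 and value of joint lid below 0.05 rad), for 0.2 s.
4. the child-lock tab is slid fully aside (value of joint tab above 0.05 m), for 0.2 s.
5. the start button is pressed down (value of joint button above 0.0045 m and value of joint lid below 0.05 rad), for 0.1 s.
At the end, for the whole second after the job is handed in: Every jar stands upright (within 0.15 rad) at rest on the warmer's inner floor, the lid is shut (below 0.05 rad), the tab is back over the button (within 6 mm of locked) and the button is up (all of step 3 and value of joint tab below 0.006 m and value of joint button below 0.0015 m and linear speed of each of jar1, jar2, jar3, jar4 below 0.03 m/s); the robot touches nothing.
It fails at once if the iron is pushed more than 30 mm out of place (distance of iron from where it was at the start of the episode above 0.03 m).
It fails at once if the basin is pushed more than 30 mm out of place (distance of basin from where it was at the start of the episode above 0.03 m).
It fails at once if the funnel is pushed more than 30 mm out of place (distance of funnel from where it was at the start of the episode above 0.03 m).
It fails at once if the whisk is pushed more than 30 mm out of place (distance of whisk from where it was at the start of the episode above 0.03 m).
It fails at once if the button is pressed while the lid is open (value of joint button above 0.003 m and value of joint lid above 0.1 rad).
Of jar1, jar2, jar3, jar4 only 2 to 4 are there at a start; the rules pass over those that are not, and their reading is None.
At some moment in a run one of jar1, jar2, jar3, jar4 may be knocked a few centimetres aside while the robot is not near it.
It also fails if it takes over 210 s, if anything falls off the work surface, if the arm or the gripper's body presses on something with over 40 N, if the wrist force passes 120 N, or if a joint passes its speed limit or range.

## Working session

There is one attempt and no reset: what is moved stays moved. The work goes in short steps, Python scripts to look and compute and a tool call to move; the robot and the scene stay as the last step left them, time stands still between calls to the robot, and variables do not carry over. Pictures are saved under pics/ and viewed, at most 14 in all, crops included, and the job is handed in when it is done.

Besides the shell and the picture viewer there is one more tool, called by a JSON object that holds its "name" and its "arguments", one argument or row to a line. move_arm: Moves the arm, as the interface text tells. Its arguments: {"type":"object","properties":{"commands":{"type":"array"},"force":{"type":"number"}},"required":["commands"]}

```bash
mkdir -p pics; ls; cat > h.py <<'E'
import numpy as np, cv2
from station import robot
def snap(n, fn=None):
    c=robot.read_camera(n)
    if fn: cv2.imwrite('pics/'+fn, c['color'][:,:,::-1])
    np.savez('%s.npz'%n, **c)
    return c
def ray(c,uv):
    R=cv2.Rodrigues(np.array(c['rvec'],float))[0]; t=np.array(c['tvec'],float).ravel()
    d=R.T@np.linalg.inv(np.array(c['intrinsics']))@np.array([uv[0],uv[1],1.])
    return -R.T@t, d/np.linalg.norm(d)
def onz(c,uv,z):
    o,d=ray(c,uv); return o+d*(z-o[2])/d[2]
def proj(c,p):
    return cv2.projectPoints(np.array(p,float).reshape(-1,3),np.array(c['rvec'],float),np.array(c['tvec'],float),np.array(c['intrinsics'],float),None)[0][:,0]
E
python3 - <<'E'
from h import *
for n in ['scene','side']:
    c=snap(n,n+'0.png'); o,d=ray(c,(256,192)); print(n,o.round(3),d.round(3))
print(robot.state())
E
```

```text
pics
scene [ 1.113 -0.587  1.046] [-0.44   0.482 -0.757]
side [-0.27  -1.075  0.887] [ 0.515  0.694 -0.504]
{'time': 0.1, 'q': array([-1.3401206 ,  0.47772866,  0.02232503,  1.55629938, -0.01149918,
        1.10928613, -0.08311   ]), 'qvel': array([ 1.76529733e-03, -2.71684133e-03,  2.00551171e-03, -2.38353039e-03,
        6.78013891e-04,  1.28332431e-04,  9.55055007e-05]), 'tau': array([ 3.22032633e-03, -5.97759998e+01,  1.61317762e+00, -2.81955868e+01,
        1.28494235e-02,  4.96165449e-03,  1.91726025e-05]), 'tcp_pos': array([0.22416208, 0.63618672, 0.2474375 ]), 'orientation': array([-5.29537975e-01, -3.09647745e+00,  2.49028720e-03]), 'contact_force': array([ 0.24281696, -0.07787621, -1.00796109]), 'torque': array([-0.03521265, -0.01421388, -0.04521043]), 'grasp_force': 0.0, 'gripper_width': 1.0021591386455948}
```

View pics/scene0.png

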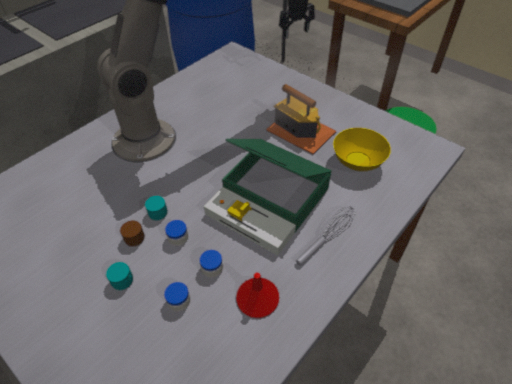

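View pics/side0.png

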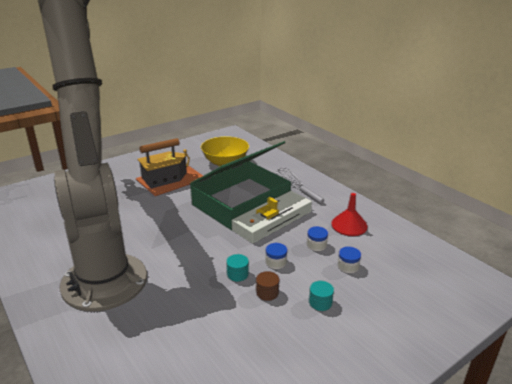

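The scene view shows three blue-capped jars at about (176,230), (210,261) and (176,294). The turquoise and brown decoys are at (156,208), (119,276) and (132,233). The yellow tab is at (238,210) and the lid is part open.

```bash
python3 - <<'E'
from h import *
for n,(x0,y0,x1,y1) in {'scene':(190,130,350,250),'side':(180,130,340,250)}.items():
    c=np.load(n+'.npz'); im=c['color']
    hsv=cv2.cvtColor(im,cv2.COLOR_RGB2HSV)
    for nm,lo,hi in [('blue',(110,150,80),(125,255,255)),('yel',(20,150,80),(32,255,255))]:
        m=cv2.inRange(hsv,lo,hi); k,_,st,ce=cv2.connectedComponentsWithStats(m)
        for i in range(1,k):
            if 15<st[i,4]<900: print(n,nm,ce[i].round(1),st[i],onz(c,ce[i],.052 if nm=='blue' else .08).round(4))
    cv2.imwrite('pics/c_%s.png'%n, cv2.resize(im[y0:y1,x0:x1,::-1],None,fx=5,fy=5,interpolation=cv2.INTER_CUBIC))
E
```

```text
scene yel [307.4 114.6] [293 105  26  18 235] [0.4459 0.4399 0.08  ]
scene yel [238.7 209.2] [228 200  23  20 271] [ 0.5567 -0.057   0.08  ]
side blue [317.3 233.3] [308 227  20  14 215] [ 0.5881 -0.2349  0.052 ]
side blue [276.1 250.3] [266 243  21  16 250] [ 0.4334 -0.2278  0.052 ]
side blue [349.5 254.2] [340 247  20  16 254] [ 0.5926 -0.3656  0.052 ]
side yel [161.4 159.8] [139 152  47  19 396] [0.4071 0.443  0.08  ]
side yel [269.2 208.2] [257 197  21  22 255] [ 0.5293 -0.0704  0.08  ]
```

View pics/c_scene.png

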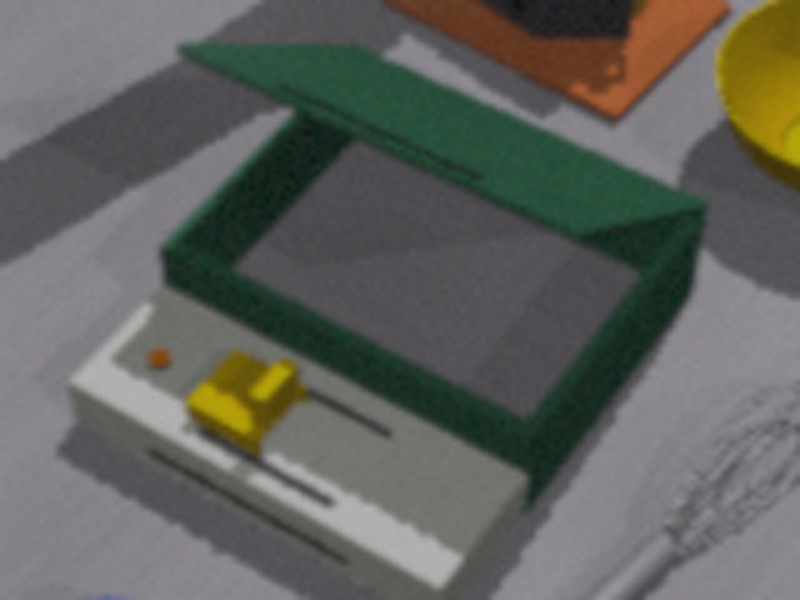

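View pics/c_side.png

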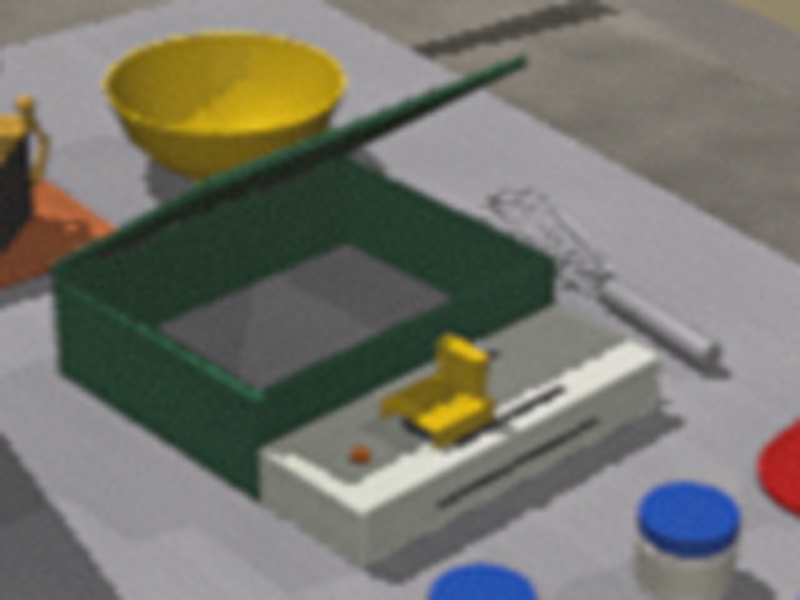

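```bash
cat > pose.py <<'E'
from h import *
from scipy.optimize import least_squares
S,D=np.load('scene.npz'),np.load('side.npz')
A=[((-.14,-.21,.045),(204.6,206.6)),((.14,-.21,.045),(279,248)),((.14,-.11,.045),(295.6,225.6)),((-.14,-.11,.045),(222,188)),((-.14,-.11,.08),(223,180))]
B=[((-.14,-.11,.08),(232.4,209.4)),((-.14,.11,.08),(191,184)),((.14,-.11,.08),(290.6,183)),((-.14,-.11,.045),(232.4,221)),((-.14,-.21,.045),(253,232.4)),((.14,-.21,.045),(311.4,201))]
def W(p,q):
    x,y,a=q[:3]; p=np.array(p,float); c,s=np.cos(a),np.sin(a)
    return np.stack([x+c*p[...,0]-s*p[...,1],y+s*p[...,0]+c*p[...,1],p[...,2]],-1)
def lid(t,x): return (x,.11-.232*np.cos(t),.08+.232*np.sin(t))
def res(q):
    r=[proj(C,W([a for a,_ in L],q))-np.array([b for _,b in L]) for C,L in((S,A),(D,B))]
    r.append(proj(S,W([lid(q[3],.14),lid(q[3],-.14)],q))-[(306,177.4),(226.6,139.6)])
    r.append(proj(D,W([lid(q[3],.14)],q))-[(284.4,142)])
    return np.concatenate(r).ravel()
f=least_squares(res,[.55,.1,0,.7],loss='soft_l1'); q=f.x
if __name__=='__main__':
    print(q.round(4)); print(res(q).reshape(-1,2).round(1).tolist())
    for n,p in [('edge',lid(q[3],0)),('button',(-.035,-.165,.055)),('fin',(-.013,-.165,.091)),('hinge',(0,.11,.08)),('in',(0,0,.01))]: print(n,W(p,q).round(4))
    im=S['color']; hsv=cv2.cvtColor(im,cv2.COLOR_RGB2HSV); m=cv2.inRange(hsv,(105,120,50),(130,255,255)); k,_,st,ce=cv2.connectedComponentsWithStats(m)
    for i in range(1,k):
        if 40<st[i,4]<900: print(ce[i].round(1),st[i],onz(S,ce[i],.052).round(4))
E
python3 pose.py
```

```text
[0.5562 0.1227 0.1249 0.6596]
[[-1.7, -0.0], [-0.7, -0.0], [0.3, -1.0], [0.1, -1.3], [-1.7, -0.6], [-0.3, -0.6], [-0.6, -0.1], [1.2, -3.0], [-0.1, -3.1], [0.5, -1.4], [1.3, -1.8], [0.3, -0.0], [-1.8, 0.3], [1.5, -2.0]]
edge [0.5654 0.0499 0.2222]
button [ 0.5421 -0.0454  0.055 ]
fin [ 0.5639 -0.0427  0.091 ]
hinge [0.5425 0.2318 0.08  ]
in [0.5562 0.1227 0.01  ]
[175.5 228.7] [165 220  21  19 308] [ 0.4472 -0.2189  0.052 ]
[210.5 259.6] [200 250  22  21 361] [ 0.6032 -0.226   0.052 ]
[175.9 293.2] [164 282  24  23 429] [ 0.607  -0.3579  0.052 ]
```

```bash
cat >> h.py <<'E'
from scipy.spatial.transform import Rotation as Ro
def go(*targets, yaw=0.1249):
    """shift in cm along tool axes from the present pose to each target in turn"""
    s=robot.state(); R=Ro.from_rotvec(s['orientation']).as_matrix(); p=s['tcp_pos']
    print('t',round(s['time'],2),'tcp',p.round(4),'F',s['contact_force'].round(1),'w',round(s['gripper_width'],3),'grip',round(s['grasp_force'],1))
    ty=R[:,1]; e=(yaw+np.pi/2-np.arctan2(ty[1],ty[0])+np.pi/2)%np.pi-np.pi/2
    # tilt fix + yaw about tool axes
    x=Ro.from_euler('z',yaw).as_matrix()
    best=min((Ro.from_matrix(R.T@x@np.diag(d)).as_rotvec() for d in [(1,-1,-1),(-1,1,-1)]),key=np.linalg.norm)
    print('turn (tool) to align:',best.round(3))
    for t in targets:
        t=np.array(t,float); d=R.T@(t-p)*100; print('to',t.round(3),'shift cm',d.round(2)); p=t
E
python3 - <<'E'
from h import *
from pose import W,q,lid
R=Ro.from_rotvec(robot.state()['orientation']).as_matrix(); print(R.round(3), robot.nose_length)
go()
D=np.load('side.npz')
for uv in [(238,262),(267,281),(321,290)]: print(onz(D,uv,.05).round(3))
E
```

```text
[[-0.943  0.332 -0.   ]
 [ 0.332  0.943 -0.002]
 [-0.    -0.002 -1.   ]] 0.017
t 0.1 tcp [0.2242 0.6362 0.2474] F [ 0.2 -0.1 -1. ] w 1.002 grip 0.0
turn (tool) to align: [-0.002 -0.    -0.464]
[ 0.315 -0.206  0.05 ]
[ 0.332 -0.317  0.05 ]
[ 0.424 -0.427  0.05 ]
```

{"name": "move_arm", "arguments": {
  "commands": [
    [[-1,0,0,-2,0,0,-0.116],[-1,0,0,-2,0,0,-0.116],[-1,0,0,-2,0,0,-0.116],[-1,0,0,0,0,0,-0.116],[-1,0,0,0,0,0,0],[-1,0,0,0,0,0,0]]
  ]
}}

```text
time: 0.7
tcp_pos: [0.2243, 0.6361, 0.3074]
orientation: [0.191, -3.135, 0.002]
contact_force: [-0.4, 0.0, 0.2]
gripper_width: -0.001
grasp_force: 0.0
```

```bash
python3 - <<'E'
from h import *
from pose import W,q,lid
e=lid(q[3],0)
go(W((0,e[1]-.06,.30),q),W((0,e[1]-.06,e[2]-.02),q))
E
```

```text
t 0.7 tcp [0.2243 0.6361 0.3074] F [-0.4  0.   0.2] w -0.001 grip 0.0
turn (tool) to align: [-0.001 -0.001 -0.003]
to [ 0.573 -0.01   0.3  ] shift cm [-26.74 -68.34   0.82]
to [ 0.573 -0.01   0.202] shift cm [-0.01  0.01  9.78]
```

{"name": "move_arm", "arguments": {
  "commands": [
    [[-1,-1.6,-4,0,0,0,0],[-1,-1.6,-4,0,0,0,0],[-1,-1.6,-4,0,0,0,0],[-1,-1.6,-4,0,0,0,0],[-1,-1.6,-4,0,0,0,0],[-1,-1.6,-4,0,0,0,0],[-1,-1.6,-4,0,0,0,0],[-1,-1.6,-4,0,0,0,0],[-1,-1.6,-4,0,0,0,0],[-1,-1.6,-4,0,0,0,0]]
  ]
}}

```text
time: 1.7
tcp_pos: [0.4333, 0.2578, 0.3077]
orientation: [0.192, -3.135, 0.001]
contact_force: [0.6, 0.7, -0.4]
gripper_width: 0.003
grasp_force: 0.0
```

{"name": "move_arm", "arguments": {
  "commands": [
    [[-1,-1.6,-4,0,0,0,0],[-1,-1.6,-4,0,0,0,0],[-1,-1.6,-4,0,0,0,0],[-1,-1.6,-4,0,0,0,0],[-1,-1.6,-4,0,0,0,0],[-1,-1.6,-4,0,0,0,0],[-1,-1,-4,0,0,0,0],[-1,0,0,0,0,0,0],[-1,0,0,0,0,0,0]]
  ]
}}

```text
time: 2.6
tcp_pos: [0.5728, -0.0059, 0.3075]
orientation: [0.189, -3.134, 0.0]
contact_force: [-0.2, -0.1, 0.4]
gripper_width: -0.003
grasp_force: 0.0
```

```bash
python3 - <<'E'
from h import *
from pose import W,q,lid
e=lid(q[3],0)
go(W((0,e[1]-.06,.30),q),W((0,e[1]-.06,e[2]-.02),q))
c=snap('scene','s1.png'); print(proj(c,[robot.state()['tcp_pos']]))
E
```

```text
t 2.6 tcp [ 0.5728 -0.0059  0.3075] F [-0.2 -0.1  0.4] w -0.003 grip 0.0
turn (tool) to align: [-0.    -0.002 -0.004]
to [ 0.573 -0.01   0.3  ] shift cm [ 0.04 -0.37  0.75]
to [ 0.573 -0.01   0.202] shift cm [-0.02  0.    9.78]
[[252.41981813 146.91771771]]
```

{"name": "move_arm", "arguments": {
  "commands": [
    [[-1,0,0,4,0,0,0],[-1,0,0,4,0,0,0],[-1,0,0,2.5,0,0,0],[-1,0,2,0,0,0,0],[-1,0,2,0,0,0,0],[-1,0,1,-1,0,0,0],[-1,0,1,-1,0,0,0]]
  ]
}}

```text
time: 3.35
tcp_pos: [0.5648, 0.0539, 0.2234]
orientation: [0.195, -3.134, 0.004]
contact_force: [-0.1, -7.7, 2.2]
gripper_width: 0.001
grasp_force: 3.5
```

{"name": "move_arm", "arguments": {
  "commands": [
    [[-1,0,1,-0.8,0,0,0],[-1,0,1,-0.8,0,0,0],[-1,0,1,-0.7,0,0,0],[-1,0,1,-0.6,0,0,0],[-1,0,1,-0.5,0,0,0],[-1,0,1,-0.5,0,0,0],[-1,0,1,-0.4,0,0,0],[-1,0,1,-0.4,0,0,0],[-1,0,1,-0.3,0,0,0],[-1,0,1,-0.3,0,0,0]]
  ]
}}

```text
time: 4.35
tcp_pos: [0.5542, 0.152, 0.2808]
orientation: [-0.192, 3.132, -0.002]
contact_force: [-6.8, -12.0, 27.4]
gripper_width: -0.003
grasp_force: 15.9
```

```bash
python3 - <<'E'
from h import *
from pose import W,q,lid
go(W((0,.0955,.28),q))
c=snap('scene'); d=snap('side')
cv2.imwrite('pics/s2.png',np.hstack([c['color'][80:260,180:380],d['color'][60:240,170:370]])[:,:,::-1].repeat(2,0).repeat(2,1))
E
```

```text
t 4.35 tcp [0.5542 0.152  0.2808] F [ -6.8 -12.   27.4] w -0.003 grip 15.9
turn (tool) to align: [-0.002  0.004 -0.002]
to [0.544 0.217 0.28 ] shift cm [0.18 6.61 0.06]
```

View pics/s2.png

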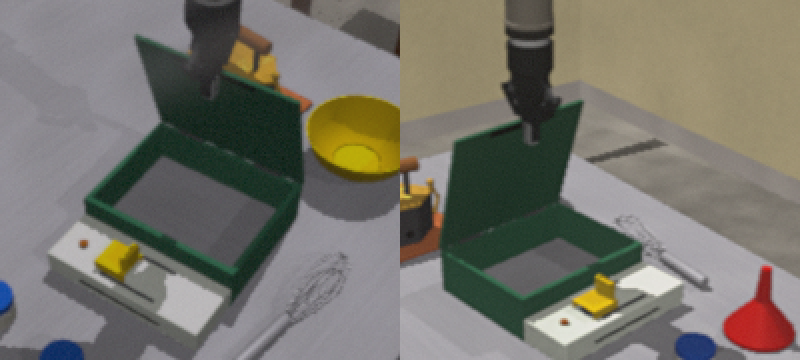

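The lid is at about 1.2 rad, and its edge is pressing up on the finger knuckles. I'll rise a little before pushing on.

{"name": "move_arm", "arguments": {
  "commands": [
    [[-1,0,-0.5,-1.5,0,0,0],[-1,0,0,-1.5,0,0,0],[-1,0,0.5,0,0,0,0],[-1,0,1,0,0,0,0],[-1,0,1,0,0,0,0]]
  ]
}}

```text
time: 4.95
tcp_pos: [0.55, 0.1748, 0.3055]
orientation: [0.197, -3.134, 0.001]
contact_force: [0.6, -2.4, 2.0]
gripper_width: -0.001
grasp_force: 1.3
```

{"name": "move_arm", "arguments": {
  "commands": [
    [[-1,0,1,0,0,0,0],[-1,0,1,0,0,0,0],[-1,0,1,0,0,0,0],[-1,0,1,0,0,0,0],[-1,0,1,0,0,0,0],[-1,0,1,0,0,0,0],[-1,0,0.5,0,0,0,0],[-1,0,0,0,0,0,0],[-1,0,0,0,0,0,0]]
  ]
}}

```text
time: 5.85
tcp_pos: [0.5425, 0.2386, 0.3063]
orientation: [0.197, -3.135, -0.001]
contact_force: [-0.6, -0.4, -0.2]
gripper_width: 0.003
grasp_force: 0.0
```

```bash
python3 - <<'E'
from h import *
from pose import W,q,lid
go(W((0,.0955,.28),q))
c=snap('scene'); d=snap('side')
cv2.imwrite('pics/s3.png',np.hstack([c['color'][80:260,180:380],d['color'][60:240,170:370]])[:,:,::-1].repeat(2,0).repeat(2,1))
for t in (1.48,1.57,1.7): print(t,proj(c,W([lid(t,-.14),lid(t,.14)],q)).round(),proj(d,W([lid(t,-.14),lid(t,.14)],q)).round())
E
```

```text
t 5.85 tcp [0.5425 0.2386 0.3063] F [-0.6 -0.4 -0.2] w 0.003 grip 0.0
turn (tool) to align: [ 0.001 -0.     0.001]
to [0.544 0.217 0.28 ] shift cm [ 0.08 -2.13  2.63]
1.48 [[255.  88.]
 [337. 120.]] [[190. 123.]
 [254. 103.]]
1.57 [[258.  84.]
 [341. 116.]] [[186. 121.]
 [250. 101.]]
1.7 [[264.  80.]
 [345. 111.]] [[181. 119.]
 [244. 100.]]
```

View pics/s3.png

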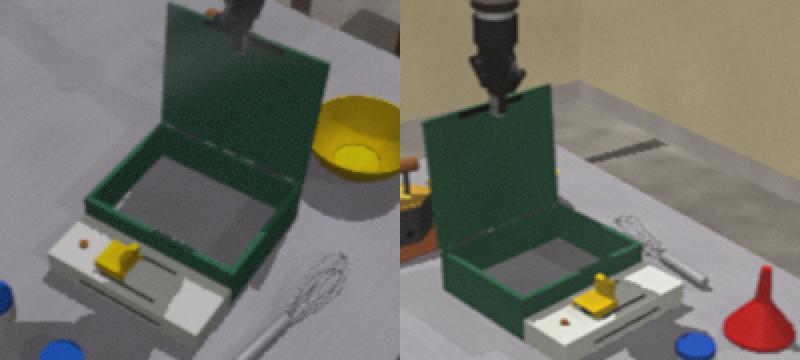

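The lid corners, scene (264,81) and (344,113), put it at about 1.68 rad, past upright. Next is the first jar.

```bash
cat >> h.py <<'E'
def jars():
    o={}
    for n in ('scene','side'):
        c=snap(n); m=cv2.inRange(cv2.cvtColor(c['color'],cv2.COLOR_RGB2HSV),(105,120,50),(130,255,255))
        k,_,st,ce=cv2.connectedComponentsWithStats(m); print(n,[(*onz(c,ce[i],.052)[:2].round(4),int(st[i,4])) for i in range(1,k) if 60<st[i,4]<900])
E
python3 - <<'E'
from h import *
from pose import W,q
jars()
j=np.array([.5957,-.2304])
go(W((0,.0,.306),q),[*j,.22],[*j,.033])
E
```

```text
scene [(np.float64(0.4476), np.float64(-0.2189), 297), (np.float64(0.6025), np.float64(-0.2262), 371), (np.float64(0.607), np.float64(-0.3578), 428)]
side [(np.float64(0.5889), np.float64(-0.2344), 235), (np.float64(0.4327), np.float64(-0.2289), 264), (np.float64(0.5925), np.float64(-0.366), 275)]
t 6.05 tcp [0.5427 0.238  0.3065] F [-0.2  1.2 -0.7] w -0.003 grip 0.0
turn (tool) to align: [ 0.  0. -0.]
to [0.556 0.123 0.306] shift cm [  0.09 -11.62   0.04]
to [ 0.596 -0.23   0.22 ] shift cm [  0.48 -35.53   8.59]
to [ 0.596 -0.23   0.033] shift cm [ 0.00e+00 -1.00e-02  1.87e+01]
```

{"name": "move_arm", "arguments": {
  "commands": [
    [[-1,0,-3,0,0,0,0],[1,0.1,-4.9,0,0,0,0],[1,0.1,-4.9,0,0,0,0],[1,0.1,-4.9,0,0,0,0],[1,0,-4.9,0,0,0,0],[1,0.1,-4.9,0,0,0,0],[1,0.1,-4.9,0.5,0,0,0],[1,0.1,-4.9,4,0,0,0],[1,0,-4.9,4,0,0,0],[1,0,-4.9,0,0,0,0]]
  ]
}}

```text
time: 7.05
tcp_pos: [0.591, -0.2084, 0.2336]
orientation: [0.2, -3.129, -0.006]
contact_force: [1.0, -0.6, -0.0]
gripper_width: 0.999
grasp_force: 0.0
```

```bash
python3 - <<'E'
from h import *
from pose import W,q
j=np.array([.5957,-.2304])
go([*j,.12],[*j,.033])
c=snap('wrist','w1.png'); 
for p in ([*j,.052],[*j,0]): print(proj(c,[p]).round(1))
m=cv2.inRange(cv2.cvtColor(c['color'],cv2.COLOR_RGB2HSV),(105,120,50),(130,255,255))
k,_,st,ce=cv2.connectedComponentsWithStats(m)
for i in range(1,k):
    if st[i,4]>300: print(st[i],ce[i].round(1),onz(c,ce[i],.052).round(4))
E
```

```text
t 7.05 tcp [ 0.591  -0.2084  0.2336] F [ 1.  -0.6 -0. ] w 0.999 grip 0.0
turn (tool) to align: [ 0.004 -0.006  0.003]
to [ 0.596 -0.23   0.12 ] shift cm [-0.26 -2.28 11.35]
to [ 0.596 -0.23   0.033] shift cm [-0.06 -0.03  8.7 ]
[[236.7 176.9]]
[[239.2 168.1]]
[ 235    0   62   68 3370] [265.6  32.2] [ 0.4426 -0.2176  0.052 ]
[ 100  142   59   54 2448] [128.8 167.8] [ 0.6007 -0.3548  0.052 ]
[ 215  152   54   54 2244] [241.3 178.7] [ 0.5971 -0.2248  0.052 ]
```

```bash
cat >> h.py <<'E'
def wj(z=.052):
    c=snap('wrist'); m=cv2.inRange(cv2.cvtColor(c['color'],cv2.COLOR_RGB2HSV),(105,120,50),(130,255,255))
    k,_,st,ce=cv2.connectedComponentsWithStats(m)
    for i in range(1,k):
        if st[i,4]>300: print(st[i],ce[i].round(1),onz(c,ce[i],z).round(4))
E
python3 - <<'E'
from h import *
wj();go([.5965,-.2275,.12],[.5965,-.2275,.033])
E
```

```text
[ 247    0   62   69 3345] [277.3  33.4] [ 0.4421 -0.2177  0.052 ]
[ 114  144   57   53 2348] [142.2 169.5] [ 0.6007 -0.3549  0.052 ]
[ 227  153   53   53 2193] [253.1 179.3] [ 0.5971 -0.2249  0.052 ]
t 7.15 tcp [ 0.5911 -0.2183  0.2375] F [-0.  -0.7  0.1] w 1.0 grip 0.0
turn (tool) to align: [-0.005 -0.002 -0.01 ]
to [ 0.596 -0.228  0.12 ] shift cm [-0.46 -0.92 11.75]
to [ 0.596 -0.228  0.033] shift cm [-0.02  0.04  8.7 ]
```

{"name": "move_arm", "arguments": {
  "commands": [
    [[1,-0.5,-0.8,4,0,0,0],[1,0,0,4,0,0,0],[1,0,0,4,0,0,0],[1,0,0,4,0,0,0],[1,0,0,3,0,0,0],[1,0,0,1.4,0,0,0],[1,0,0,0,0,0,0]]
  ]
}}

```text
time: 7.85
tcp_pos: [0.5981, -0.2164, 0.0326]
orientation: [0.196, -3.133, -0.001]
contact_force: [-0.0, 0.4, 0.5]
gripper_width: 1.002
grasp_force: 0.0
```

{"name": "move_arm", "arguments": {
  "commands": [
    [[-1,0,0,0,0,0,0],[-1,0,0,0,0,0,0],[-1,0,0,0,0,0,0],[-1,0,0,0,0,0,0]]
  ],
  "force": 40
}}

```text
time: 8.25
tcp_pos: [0.6009, -0.2184, 0.0368]
orientation: [-0.195, 3.131, -0.004]
contact_force: [0.2, -2.2, 7.3]
gripper_width: 0.735
grasp_force: 44.6
```

```bash
python3 - <<'E'
from h import *
from pose import W,q
s=robot.state()['tcp_pos']
go([s[0],s[1],.2],W((.075,-.02,.2),q),W((.075,-.02,.045),q))
E
```

```text
t 8.25 tcp [ 0.6009 -0.2184  0.0368] F [ 0.2 -2.2  7.3] w 0.735 grip 44.6
turn (tool) to align: [-0.003  0.005 -0.001]
to [ 0.601 -0.218  0.2  ] shift cm [ -0.08  -0.05 -16.32]
to [0.633 0.112 0.2  ] shift cm [-7.3  32.4  -0.06]
to [0.633 0.112 0.045] shift cm [ 0.07  0.04 15.5 ]
```

{"name": "move_arm", "arguments": {
  "commands": [
    [[-1,0,0,-3,0,0,0],[-1,0,0,-4,0,0,0],[-1,0,0,-4,0,0,0],[-1,0,0,-4,0,0,0],[-1,0,0,-1.5,0,0,0],[-1,0,0,0,0,0,0],[-1,0,0,0,0,0,0]]
  ]
}}

```text
time: 8.95
tcp_pos: [0.5982, -0.216, 0.1978]
orientation: [0.197, -3.134, -0.002]
contact_force: [0.1, -0.5, -3.5]
gripper_width: 0.737
grasp_force: 45.6
```

```bash
python3 - <<'E'
from h import *
from pose import W,q
go(W((.075,-.02,.2),q),W((.075,-.02,.045),q))
c=snap('side'); w=snap('wrist')
u=c['color'][100:292,230:426]
cv2.imwrite('pics/g1.png',np.hstack([cv2.resize(u,(392,384)),cv2.resize(w['color'],(400,384))])[:,:,::-1])
E
```

```text
t 8.95 tcp [ 0.5982 -0.216   0.1978] F [ 0.1 -0.5 -3.5] w 0.737 grip 45.6
turn (tool) to align: [ 0.001 -0.002  0.001]
to [0.633 0.112 0.2  ] shift cm [-7.58 32.12 -0.2 ]
to [0.633 0.112 0.045] shift cm [-0.02 -0.02 15.5 ]
```

View pics/g1.png

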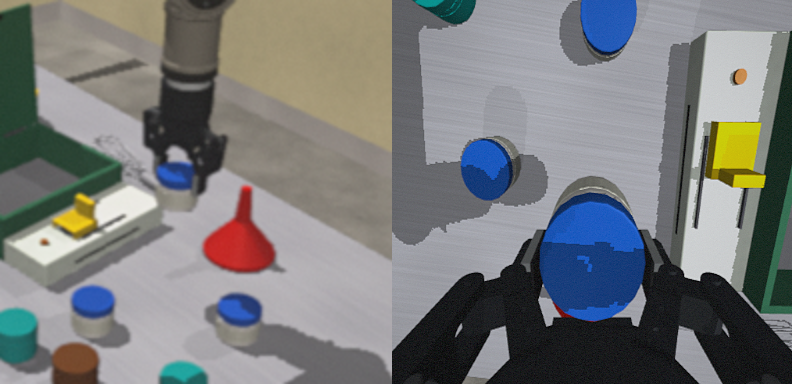

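The jar is held upright. Carrying it to the well.

{"name": "move_arm", "arguments": {
  "commands": [
    [[-1,-1.1,4.6,0,0,0,0],[-1,-1.1,4.6,0,0,0,0],[-1,-1.1,4.6,0,0,0,0],[-1,-1.1,4.6,0,0,0,0],[-1,-1.1,4.6,0,0,0,0],[-1,-1.1,4.6,0,0,0,0],[-1,-1,4.5,0,0,0,0],[-1,0,0,0,0,0,0],[-1,0,0,0,0,0,0]]
  ]
}}

```text
time: 9.95
tcp_pos: [0.6332, 0.1132, 0.1967]
orientation: [0.202, -3.131, 0.001]
contact_force: [-1.3, -0.9, -2.5]
gripper_width: 0.737
grasp_force: 45.7
```

```bash
python3 - <<'E'
from h import *
from pose import W,q
go(W((.075,-.02,.2),q),W((.075,-.02,.048),q))
E
```

```text
t 9.95 tcp [0.6332 0.1132 0.1967] F [-1.3 -0.9 -2.5] w 0.737 grip 45.7
turn (tool) to align: [-0.    -0.004  0.004]
to [0.633 0.112 0.2  ] shift cm [ 0.02 -0.1  -0.33]
to [0.633 0.112 0.048] shift cm [-6.00e-02  1.00e-02  1.52e+01]
```

{"name": "move_arm", "arguments": {
  "commands": [
    [[-1,0,0,4,0,0,0],[-1,0,0,4,0,0,0],[-1,0,0,4,0,0,0],[-1,0,0,1.5,0,0,0],[-1,0,0,0.7,0,0,0],[-1,0,0,0.5,0,0,0],[-1,0,0,0,0,0,0]]
  ]
}}

```text
time: 10.65
tcp_pos: [0.6352, 0.1109, 0.053]
orientation: [-0.196, 3.134, 0.0]
contact_force: [0.4, -0.0, -2.5]
gripper_width: 0.737
grasp_force: 45.7
```

{"name": "move_arm", "arguments": {
  "commands": [
    [[-1,0,0,0.4,0,0,0],[-1,0,0,0.3,0,0,0],[-1,0,0,0.2,0,0,0]]
  ]
}}

```text
time: 10.95
tcp_pos: [0.6354, 0.1115, 0.0467]
orientation: [-0.196, 3.134, 0.002]
contact_force: [-12.7, -1.7, 37.6]
gripper_width: 0.735
grasp_force: 49.7
```

{"name": "move_arm", "arguments": {
  "commands": [
    [[-1,0,0,-0.2,0,0,0],[0.95,0,0,0,0,0,0],[0.95,0,0,0,0,0,0],[0.95,0,0,0,0,0,0],[1,0,0,-3,0,0,0],[1,0,0,-4,0,0,0],[1,0,0,-4,0,0,0],[1,0,0,-4,0,0,0],[1,0,0,-2,0,0,0],[1,0,0,0,0,0,0]]
  ]
}}

```text
time: 11.95
tcp_pos: [0.6364, 0.1114, 0.2188]
orientation: [-0.196, 3.129, 0.002]
contact_force: [0.3, -0.5, -0.7]
gripper_width: 0.998
grasp_force: 0.0
```

```bash
python3 - <<'E'
from h import *
from pose import W,q
print(W((.075,-.02,.062),q))
wj(.062); jars()
go([.601,-.357,.22],[.601,-.357,.037])
E
```

```text
[0.63315102 0.11216246 0.062     ]
[ 227  145   59   59 2685] [255.8 173.9] [0.6314 0.1102 0.062 ]
scene [(np.float64(0.6329), np.float64(0.114), 265), (np.float64(0.4471), np.float64(-0.2188), 307), (np.float64(0.6065), np.float64(-0.3575), 437)]
side [(np.float64(0.6348), np.float64(0.111), 164), (np.float64(0.4332), np.float64(-0.2281), 270), (np.float64(0.5926), np.float64(-0.3649), 287)]
t 12.1 tcp [0.6336 0.1113 0.2139] F [ 0.   0.8 -0.5] w 0.997 grip 0.0
turn (tool) to align: [-0.    -0.002  0.   ]
to [ 0.601 -0.357  0.22 ] shift cm [  9.09 -46.06  -0.59]
to [ 0.601 -0.357  0.037] shift cm [-0.03  0.   18.3 ]
```

{"name": "move_arm", "arguments": {
  "commands": [
    [[1,0.9,-4.6,0,0,0,0],[1,0.9,-4.6,0,0,0,0],[1,0.9,-4.6,0,0,0,0],[1,0.9,-4.6,0,0,0,0],[1,0.9,-4.6,0,0,0,0],[1,0.9,-4.6,0,0,0,0],[1,0.9,-4.6,0,0,0,0],[1,0.9,-4.6,0,0,0,0],[1,0.9,-4.6,0,0,0,0],[1,1,-4.6,0,0,0,0]]
  ]
}}

```text
time: 13.1
tcp_pos: [0.6005, -0.3577, 0.2128]
orientation: [0.197, -3.133, -0.003]
contact_force: [0.5, 0.1, 0.1]
gripper_width: 0.997
grasp_force: 0.0
```

{"name": "move_arm", "arguments": {
  "commands": [
    [[1,0,0,0,0,0,0],[1,0,0,0,0,0,0]]
  ]
}}

```text
time: 13.3
tcp_pos: [0.5998, -0.3579, 0.2129]
orientation: [0.191, -3.133, -0.002]
contact_force: [0.3, 1.4, -0.0]
gripper_width: 1.0
grasp_force: 0.0
```

```bash
python3 - <<'E'
from h import *
wj()
go([.601,-.356,.037])
E
```

```text
[ 385    0   73   74 4109] [421.4  35.9] [ 0.4427 -0.22    0.052 ]
[ 229  152   57   57 2562] [257.  180.3] [ 0.6011 -0.3571  0.052 ]
t 13.35 tcp [ 0.6009 -0.3558  0.2131] F [ 0.1 -0.1 -0.5] w 0.999 grip 0.0
turn (tool) to align: [ 0.002 -0.002 -0.   ]
to [ 0.601 -0.356  0.037] shift cm [-0.05 -0.05 17.61]
```

Aligned. Descend and grip.

{"name": "move_arm", "arguments": {
  "commands": [
    [[1,0,0,4,0,0,0],[1,0,0,4,0,0,0],[1,0,0,4,0,0,0],[1,0,0,4,0,0,0],[1,0,0,1.6,0,0,0],[1,0,0,0,0,0,0],[-1,0,0,0,0,0,0],[-1,0,0,0,0,0,0],[-1,0,0,0,0,0,0],[-1,0,0,0,0,0,0]]
  ]
}}

```text
time: 14.35
tcp_pos: [0.6032, -0.3572, 0.0417]
orientation: [-0.196, 3.132, -0.003]
contact_force: [-0.2, 0.8, 7.6]
gripper_width: 0.736
grasp_force: 45.1
```

{"name": "move_arm", "arguments": {
  "commands": [
    [[-1,0,0,-3,0,0,0],[-1,0,0,-4,0,0,0],[-1,0,0,-4,0,0,0],[-1,0,0,-4,0,0,0],[-1,0,0,-2,0,0,0],[-1,0,0,0,0,0,0],[-1,0,0,0,0,0,0]]
  ]
}}

```text
time: 15.05
tcp_pos: [0.6011, -0.3561, 0.2087]
orientation: [0.197, -3.135, -0.001]
contact_force: [-0.6, -0.6, -2.2]
gripper_width: 0.733
grasp_force: 45.3
```

```bash
python3 - <<'E'
from h import *
from pose import W,q
go(W((0,-.02,.21),q),W((0,-.02,.055),q))
E
```

```text
t 15.05 tcp [ 0.6011 -0.3561  0.2087] F [-0.6 -0.6 -2.2] w 0.733 grip 45.3
turn (tool) to align: [ 0.001 -0.     0.   ]
to [0.559 0.103 0.21 ] shift cm [-1.53 46.06 -0.11]
to [0.559 0.103 0.055] shift cm [-0.00e+00 -1.00e-02  1.55e+01]
```

{"name": "move_arm", "arguments": {
  "commands": [
    [[-1,-0.1,4.6,0,0,0,0],[-1,-0.1,4.6,0,0,0,0],[-1,-0.1,4.6,0,0,0,0],[-1,-0.1,4.6,0,0,0,0],[-1,-0.1,4.6,0,0,0,0],[-1,-0.1,4.6,0,0,0,0],[-1,-0.2,4.6,0,0,0,0],[-1,-0.2,4.6,0,0,0,0],[-1,-0.2,4.6,0,0,0,0],[-1,-0.2,4.6,0,0,0,0]]
  ]
}}

```text
time: 16.05
tcp_pos: [0.5561, 0.1033, 0.207]
orientation: [0.197, -3.132, 0.001]
contact_force: [0.5, -0.7, -2.4]
gripper_width: 0.735
grasp_force: 45.5
```

{"name": "move_arm", "arguments": {
  "commands": [
    [[-1,0,0,0,0,0,0],[-1,0,0,4,0,0,0],[-1,0,0,4,0,0,0],[-1,0,0,4,0,0,0],[-1,0,0,2,0,0,0],[-1,0,0,0.8,0,0,0],[-1,0,0,0.3,0,0,0],[-1,0,0,0,0,0,0]]
  ]
}}

```text
time: 16.85
tcp_pos: [0.5581, 0.1015, 0.0581]
orientation: [-0.196, 3.135, -0.0]
contact_force: [0.0, 0.1, -3.2]
gripper_width: 0.734
grasp_force: 45.6
```

{"name": "move_arm", "arguments": {
  "commands": [
    [[-1,0,0,0.4,0,0,0],[-1,0,0,0,0,0,0]]
  ]
}}

```text
time: 17.05
tcp_pos: [0.5584, 0.1018, 0.0546]
orientation: [-0.197, 3.134, 0.001]
contact_force: [0.6, -0.0, -2.3]
gripper_width: 0.736
grasp_force: 45.6
```

{"name": "move_arm", "arguments": {
  "commands": [
    [[-1,0,0,0.2,0,0,0],[-1,0,0,0,0,0,0]]
  ]
}}

```text
time: 17.25
tcp_pos: [0.558, 0.1018, 0.0523]
orientation: [-0.197, 3.135, 0.0]
contact_force: [-0.2, 0.7, -1.5]
gripper_width: 0.734
grasp_force: 45.6
```

Beginning to touch; lower 1 mm more and release.

{"name": "move_arm", "arguments": {
  "commands": [
    [[-1,0,0,0.1,0,0,0],[0.95,0,0,0,0,0,0],[0.95,0,0,0,0,0,0],[0.95,0,0,0,0,0,0],[1,0,0,-3,0,0,0],[1,0,0,-4,0,0,0],[1,0,0,-4,0,0,0],[1,0,0,-4,0,0,0],[1,0,0,-2,0,0,0],[1,0,0,0,0,0,0]]
  ]
}}

```text
time: 18.25
tcp_pos: [0.56, 0.1019, 0.2246]
orientation: [-0.196, 3.129, 0.003]
contact_force: [0.1, 0.5, 0.1]
gripper_width: 1.001
grasp_force: 0.0
```

```bash
python3 - <<'E'
from h import *
from pose import W,q
print(W((.0,-.02,.062),q))
wj(.062); jars()
go([.442,-.222,.21],[.442,-.222,.037])
E
```

```text
[0.55873566 0.10281613 0.062     ]
[ 227  146   58   57 2578] [255.6 174. ] [0.5564 0.1007 0.062 ]
[ 229  210   54   53 2216] [255.7 235.8] [0.6298 0.11   0.062 ]
scene [(np.float64(0.5578), np.float64(0.1043), 248), (np.float64(0.6329), np.float64(0.1139), 266), (np.float64(0.4472), np.float64(-0.2188), 308)]
side [(np.float64(0.5962), np.float64(0.106), 331), (np.float64(0.4332), np.float64(-0.2279), 268)]
t 18.4 tcp [0.5573 0.1016 0.2202] F [-0.4 -0.3  0.1] w 1.002 grip 0.0
turn (tool) to align: [-0.    -0.001  0.   ]
to [ 0.442 -0.222  0.21 ] shift cm [ 15.49 -30.67   1.04]
to [ 0.442 -0.222  0.037] shift cm [-0.02  0.   17.3 ]
```

{"name": "move_arm", "arguments": {
  "commands": [
    [[1,2.2,-4.4,0,0,0,0],[1,2.2,-4.4,0,0,0,0],[1,2.2,-4.4,0,0,0,0],[1,2.2,-4.4,0,0,0,0],[1,2.2,-4.4,0,0,0,0],[1,2.2,-4.4,0.5,0,0,0],[1,2.3,-4.3,0.5,0,0,0],[1,0,0,0,0,0,0],[1,0,0,0,0,0,0]]
  ]
}}

```text
time: 19.3
tcp_pos: [0.4411, -0.2231, 0.2098]
orientation: [0.191, -3.133, -0.001]
contact_force: [0.3, 1.3, -0.5]
gripper_width: 1.001
grasp_force: 0.0
```

```bash
python3 - <<'E'
from h import *
wj()
go([.442,-.222,.038])
E
```

```text
[ 233  151   58   58 2621] [261.3 179.7] [ 0.4404 -0.2179  0.052 ]
[ 479  278   33   50 1037] [499.3 299.4] [0.5557 0.0929 0.052 ]
t 19.35 tcp [ 0.442  -0.2217  0.21  ] F [0.8 0.9 0.9] w 1.003 grip 0.0
turn (tool) to align: [ 0.001 -0.002 -0.   ]
to [ 0.442 -0.222  0.038] shift cm [-0.03 -0.05 17.2 ]
```

{"name": "move_arm", "arguments": {
  "commands": [
    [[1,0,0.2,4,0,0,0],[1,0,0,4,0,0,0],[1,0,0,4,0,0,0],[1,0,0,4,0,0,0],[1,0,0,1.3,0,0,0],[1,0,0,0,0,0,0],[-1,0,0,0,0,0,0],[-1,0,0,0,0,0,0],[-1,0,0,0,0,0,0],[-1,0,0,0,0,0,0]]
  ]
}}

```text
time: 20.35
tcp_pos: [0.4436, -0.2201, 0.0399]
orientation: [-0.197, 3.132, 0.0]
contact_force: [-1.0, 3.3, 9.0]
gripper_width: 0.737
grasp_force: 44.3
```

{"name": "move_arm", "arguments": {
  "commands": [
    [[-1,0,0,-3,0,0,0],[-1,0,0,-4,0,0,0],[-1,0,0,-4,0,0,0],[-1,0,0,-4,0,0,0],[-1,0,0,-2,0,0,0],[-1,0,0,0,0,0,0],[-1,0,0,0,0,0,0]]
  ]
}}

```text
time: 21.05
tcp_pos: [0.4421, -0.22, 0.2082]
orientation: [-0.197, 3.134, 0.001]
contact_force: [0.2, 0.3, -2.1]
gripper_width: 0.737
grasp_force: 46.2
```

```bash
python3 - <<'E'
from h import *
from pose import W,q
jars()
go(W((-.076,-.02,.21),q),W((-.076,-.02,.055),q))
E
```

```text
scene [(np.float64(0.5579), np.float64(0.1042), 251), (np.float64(0.3162), np.float64(-0.1434), 305), (np.float64(0.6326), np.float64(0.1139), 268)]
side [(np.float64(0.5794), np.float64(0.1054), 248), (np.float64(0.6025), np.float64(-0.0159), 242)]
t 21.15 tcp [ 0.4413 -0.2198  0.2069] F [-0.2 -0.3 -3.2] w 0.734 grip 46.2
turn (tool) to align: [ 0.001 -0.002  0.   ]
to [0.483 0.093 0.21 ] shift cm [-8.08 30.55 -0.3 ]
to [0.483 0.093 0.055] shift cm [-3.00e-02 -1.00e-02  1.55e+01]
```

{"name": "move_arm", "arguments": {
  "commands": [
    [[-1,-1.2,4.4,0,0,0,0],[-1,-1.2,4.4,0,0,0,0],[-1,-1.2,4.4,0,0,0,0],[-1,-1.2,4.4,0,0,0,0],[-1,-1.2,4.4,0,0,0,0],[-1,-1.1,4.4,0,0,0,0],[-1,-1,4.1,0,0,0,0],[-1,0,0,0,0,0,0],[-1,0,0,0,0,0,0]]
  ]
}}

```text
time: 22.05
tcp_pos: [0.4836, 0.093, 0.2065]
orientation: [0.2, -3.132, 0.002]
contact_force: [0.2, 0.0, -3.3]
gripper_width: 0.736
grasp_force: 46.1
```

{"name": "move_arm", "arguments": {
  "commands": [
    [[-1,0,0,4,0,0,0],[-1,0,0,4,0,0,0],[-1,0,0,4,0,0,0],[-1,0,0,2,0,0,0],[-1,0,0,0.8,0,0,0],[-1,0,0,0.4,0,0,0],[-1,0,0,0,0,0,0]]
  ]
}}

```text
time: 22.75
tcp_pos: [0.4849, 0.0917, 0.0563]
orientation: [-0.195, 3.135, -0.0]
contact_force: [0.4, -0.8, -2.1]
gripper_width: 0.738
grasp_force: 46.1
```

{"name": "move_arm", "arguments": {
  "commands": [
    [[-1,0,0,0.3,0,0,0],[-1,0,0,0.1,0,0,0]]
  ]
}}

```text
time: 22.95
tcp_pos: [0.4852, 0.0926, 0.0528]
orientation: [-0.196, 3.134, 0.001]
contact_force: [-0.3, -0.0, -2.6]
gripper_width: 0.731
grasp_force: 46.1
```

{"name": "move_arm", "arguments": {
  "commands": [
    [[-1,0,0,0.1,0,0,0],[-1,0,0,0.1,0,0,0]]
  ]
}}

```text
time: 23.15
tcp_pos: [0.4848, 0.0926, 0.0504]
orientation: [-0.197, 3.135, 0.001]
contact_force: [0.8, 0.3, -2.0]
gripper_width: 0.732
grasp_force: 46.1
```

{"name": "move_arm", "arguments": {
  "commands": [
    [[-1,0,0,0.1,0,0,0],[-1,0,0,0.1,0,0,0]]
  ]
}}

```text
time: 23.35
tcp_pos: [0.4847, 0.0926, 0.0498]
orientation: [0.196, -3.135, -0.002]
contact_force: [-10.2, -0.4, 36.7]
gripper_width: 0.734
grasp_force: 50.0
```

{"name": "move_arm", "arguments": {
  "commands": [
    [[0.95,0,0,0,0,0,0],[0.95,0,0,0,0,0,0],[0.95,0,0,0,0,0,0],[1,0,0,-3,0,0,0],[1,0,0,-4,0,0,0],[1,0,0,-4,0,0,0],[1,0,0,-4,0,0,0],[1,0,0,-2,0,0,0],[1,0,0,0,0,0,0],[1,0,0,0,0,0,0]]
  ]
}}

```text
time: 24.35
tcp_pos: [0.4843, 0.0925, 0.2178]
orientation: [-0.197, 3.135, 0.001]
contact_force: [-0.6, -0.5, -0.0]
gripper_width: 0.998
grasp_force: 0.0
```

```bash
python3 - <<'E'
from h import *
from pose import W,q
wj(.062); jars()
c=np.load('scene.npz');d=np.load('wrist.npz')
cv2.imwrite('pics/s4.png',np.hstack([cv2.resize(c['color'][60:320,100:360],(390,390)),cv2.resize(d['color'],(400,390))])[:,:,::-1])
go()
E
```

```text
[ 227  149   59   58 2680] [255.7 177.7] [0.4821 0.0913 0.062 ]
[ 229  213   55   54 2296] [255.7 239.8] [0.5546 0.1005 0.062 ]
[ 231  270   51   50 2019] [255.8 294.9] [0.628  0.1099 0.062 ]
scene [(np.float64(-0.4032), np.float64(1.0226), 68), (np.float64(0.4824), np.float64(0.0948), 242), (np.float64(0.5579), np.float64(0.1043), 253), (np.float64(0.6329), np.float64(0.114), 265)]
side [(np.float64(0.557), np.float64(0.1011), 505)]
t 24.5 tcp [0.4836 0.0922 0.2166] F [-0.   1.  -1.1] w 0.996 grip 0.0
turn (tool) to align: [-0.001 -0.003  0.   ]
```

View pics/s4.png

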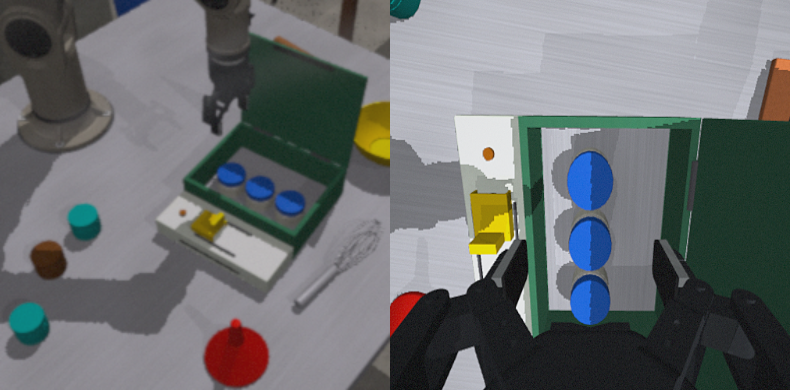

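All three jars stand in the well at x ≈ -0.075, 0 and +0.075 on its axis. Next, go behind the lid and fold it shut.

{"name": "move_arm", "arguments": {
  "commands": [
    [[-1,-1.5,0,-4,0,0,0],[-1,-1.5,0,-4,0,0,0],[-1,-1.5,0,-4,0,0,0],[-1,-1.5,0,-4,0,0,0],[-1,-1.5,4,0,0,0,0],[-1,0,4,0,0,0,0],[-1,0,4,0,0,0,0],[-1,0,4,0,0,0,0],[-1,0,4,0,0,0,0],[-1,0,3,0,0,0,0]]
  ]
}}

```text
time: 25.5
tcp_pos: [0.5289, 0.3329, 0.376]
orientation: [0.2, -3.132, 0.002]
contact_force: [0.5, 0.3, 0.7]
gripper_width: 0.0
grasp_force: 0.0
```

{"name": "move_arm", "arguments": {
  "commands": [
    [[-1,0,0,0,0,0,0],[-1,0,0,0,0,0,0]]
  ]
}}

```text
time: 25.7
tcp_pos: [0.5298, 0.3303, 0.3762]
orientation: [0.198, -3.133, 0.004]
contact_force: [0.6, -1.1, 0.3]
gripper_width: 0.001
grasp_force: 0.0
```

```bash
python3 - <<'E'
from h import *
from pose import W,q
c=snap('side'); cv2.imwrite('pics/s5.png',c['color'][40:240,140:380,::-1].repeat(2,0).repeat(2,1))
go(W((0,.21,.37),q),W((0,.21,.292),q),W((0,.155,.292),q))
E
```

```text
t 25.75 tcp [0.5304 0.3289 0.3767] F [ 0.1 -0.9  0.5] w -0.002 grip 0.0
turn (tool) to align: [-0.002 -0.002 -0.001]
to [0.53  0.331 0.37 ] shift cm [0.01 0.21 0.67]
to [0.53  0.331 0.292] shift cm [-0.01  0.02  7.8 ]
to [0.537 0.276 0.292] shift cm [-0.   -5.5   0.01]
```

View pics/s5.png

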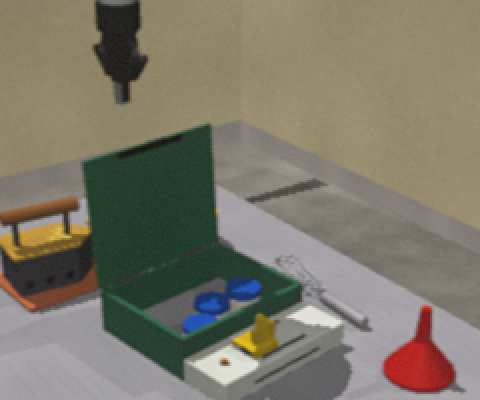

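{"name": "move_arm", "arguments": {
  "commands": [
    [[-1,0,0,4,0,0,0],[-1,0,0,4.3,0,0,0],[-1,0,-2,0,0,0,0],[-1,0,-2,0,0,0,0],[-1,0,-1.5,0,0,0,0],[-1,0,-1.5,0,0,0,0],[-1,0,-1.5,0,0,0,0],[-1,0,-1.5,0,0,0,0],[-1,0,-1,0,0,0,0]]
  ]
}}

```text
time: 26.65
tcp_pos: [0.5445, 0.2192, 0.2955]
orientation: [-0.195, 3.135, 0.0]
contact_force: [1.0, 1.5, -1.6]
gripper_width: -0.002
grasp_force: 0.9
```

```bash
python3 - <<'E'
from h import *
from pose import W,q
go(*[W((0,y,z),q) for y,z in [(.0985,.295),(.0405,.279),(-.0085,.246)]])
E
```

```text
t 26.65 tcp [0.5445 0.2192 0.2955] F [ 1.   1.5 -1.6] w -0.002 grip 0.9
turn (tool) to align: [ 0.     0.001 -0.001]
to [0.544 0.22  0.295] shift cm [0.04 0.12 0.05]
to [0.551 0.163 0.279] shift cm [-0.  -5.8  1.6]
to [0.557 0.114 0.246] shift cm [-0.  -4.9  3.3]
```

On path, with light contact force. Continue along the arc.

{"name": "move_arm", "arguments": {
  "commands": [
    [[-1,0,-1.2,0.3,0,0,0],[-1,0,-1.2,0.3,0,0,0],[-1,0,-1.2,0.3,0,0,0],[-1,0,-1.1,0.4,0,0,0],[-1,0,-1.1,0.5,0,0,0],[-1,0,-1.2,0.7,0,0,0],[-1,0,-1.2,0.8,0,0,0],[-1,0,-1.2,0.9,0,0,0],[-1,0,-1.2,1,0,0,0]]
  ]
}}

```text
time: 27.55
tcp_pos: [0.5573, 0.1144, 0.2422]
orientation: [0.196, -3.135, 0.0]
contact_force: [0.3, 0.5, 2.0]
gripper_width: 0.004
grasp_force: 0.7
```

```bash
python3 - <<'E'
from h import *
from pose import W,q
go(*[W((0,y,z),q) for y,z in [(-.0085,.246),(-.047,.2),(-.0675,.1545),(-.0755,.105)]])
E
```

```text
t 27.55 tcp [0.5573 0.1144 0.2422] F [0.3 0.5 2. ] w 0.004 grip 0.7
turn (tool) to align: [-0. -0.  0.]
to [0.557 0.114 0.246] shift cm [ 0.   -0.02 -0.38]
to [0.562 0.076 0.2  ] shift cm [ 0.   -3.85  4.6 ]
to [0.565 0.056 0.154] shift cm [-0.   -2.05  4.55]
to [0.566 0.048 0.105] shift cm [-0.   -0.8   4.95]
```

{"name": "move_arm", "arguments": {
  "commands": [
    [[-1,0,-1.3,1.4,0,0,0],[-1,0,-1.3,1.4,0,0,0],[-1,0,-1.3,1.5,0,0,0],[-1,0,-0.7,1.5,0,0,0],[-1,0,-0.7,1.5,0,0,0],[-1,0,-0.6,1.5,0,0,0],[-1,0,-0.4,1.5,0,0,0],[-1,0,-0.3,1.5,0,0,0]]
  ]
}}

```text
time: 28.35
tcp_pos: [0.565, 0.0492, 0.1236]
orientation: [0.196, -3.135, 0.001]
contact_force: [-0.9, 0.1, 0.2]
gripper_width: 0.003
grasp_force: 0.5
```

{"name": "move_arm", "arguments": {
  "commands": [
    [[-1,0,0,0.7,0,0,0],[-1,0,0,0.5,0,0,0],[-1,0,0,0.4,0,0,0],[-1,0,0,0,0,0,0]]
  ]
}}

```text
time: 28.75
tcp_pos: [0.5654, 0.0505, 0.1088]
orientation: [0.197, -3.135, -0.0]
contact_force: [-0.4, -0.0, 0.2]
gripper_width: 0.005
grasp_force: 0.0
```

{"name": "move_arm", "arguments": {
  "commands": [
    [[-1,0,0,0.3,0,0,0],[-1,0,0,0.2,0,0,0],[-1,0,0,0,0,0,0]]
  ]
}}

```text
time: 29.05
tcp_pos: [0.566, 0.0505, 0.1051]
orientation: [-0.197, 3.134, 0.001]
contact_force: [-1.9, 1.0, 7.9]
gripper_width: -0.001
grasp_force: 3.9
```

{"name": "move_arm", "arguments": {
  "commands": [
    [[-1,0,0,0.2,0,0,0],[-1,0,0,0,0,0,0]]
  ]
}}

```text
time: 29.25
tcp_pos: [0.566, 0.0504, 0.1048]
orientation: [-0.196, 3.134, 0.003]
contact_force: [-8.7, 0.0, 24.8]
gripper_width: 0.004
grasp_force: 12.8
```

The lid is shut: firm contact came at the predicted height. Next, rise and look at the lock tab.

{"name": "move_arm", "arguments": {
  "commands": [
    [[-1,0,0,-4,0,0,0],[-1,0.5,-2,-4,0,0,0],[-1,1,-3,-2,0,0,0],[-1,1,-3,0,0,0,0],[-1,1,-1,0,0,0,0],[-1,0,0,0,0,0,0],[-1,0,0,0,0,0,0]]
  ]
}}

```text
time: 29.95
tcp_pos: [0.5418, -0.0421, 0.2016]
orientation: [0.198, -3.135, -0.001]
contact_force: [0.6, 0.1, 0.4]
gripper_width: -0.003
grasp_force: 0.0
```

```bash
cat > tab.py <<'E'
from h import *
from pose import W,q,lid
def inv(p): 
    x,y,a=q[:3]; d=np.array(p[:2])-[x,y]; return np.array([np.cos(a)*d[0]+np.sin(a)*d[1],-np.sin(a)*d[0]+np.cos(a)*d[1]]).round(4)
def look():
    c=snap('wrist'); hsv=cv2.cvtColor(c['color'],cv2.COLOR_RGB2HSV)
    for n,lo,hi in (('yel',(20,150,60),(32,255,255)),('red',(0,170,60),(12,255,255))):
        k,_,st,ce=cv2.connectedComponentsWithStats(cv2.inRange(hsv,lo,hi))
        for i in range(1,k):
            if st[i,4]>60: print(n,st[i],ce[i].round(1))
    return c
E
python3 - <<'E'
from tab import *
c=look(); s=robot.state(); print('tcp warmer',inv(s['tcp_pos']),s['tcp_pos'][2])
for n,p in [('fin',(-.013,-.165,.091)),('but',(-.035,-.165,.055)),('near rim',(-.14,-.21,.045)),('plate -x',(-.063,-.165,.061)),('lidedge near',(-.14,-.122,.088))]: print(n,proj(c,[W(p,q)]).round(1))
cv2.imwrite('pics/w2.png',c['color'][:,:,::-1])
E
```

```text
yel [ 229  155   52   66 3084] [254.2 186.1]
red [  78  269   72   48 1656] [107.  288.6]
tcp warmer [-0.0345 -0.1612] 0.20160371406047628
fin [[253.  214.4]]
but [[253.3 181.9]]
near rim [[206.5  73.7]]
plate -x [[253.2 155.9]]
lidedge near [[305.7  66.9]]
```

View pics/w2.png

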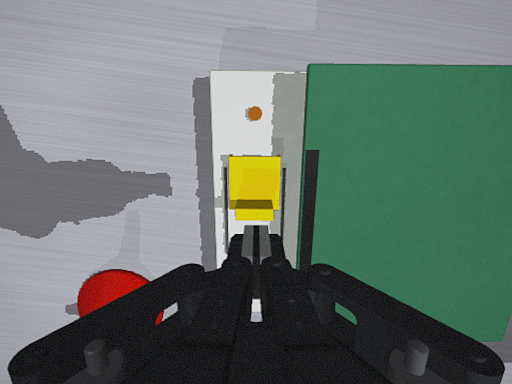

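The tab is where predicted, with the fin at (254,213). Descend on its -x side.

{"name": "move_arm", "arguments": {
  "commands": [
    [[-1,1.1,-0.4,0,0,0,0],[-1,0,0,4,0,0,0],[-1,0,0,4,0,0,0],[-1,0,0,2.5,0,0,0],[-1,0,0,1,0,0,0],[-1,0,0,0,0,0,0],[-1,0,0,0,0,0,0]]
  ]
}}

```text
time: 30.7
tcp_pos: [0.5322, -0.0488, 0.088]
orientation: [-0.197, 3.134, -0.0]
contact_force: [0.6, -0.5, 0.0]
gripper_width: 0.001
grasp_force: 0.0
```

```bash
python3 - <<'E'
from tab import *
print(inv(robot.state()['tcp_pos']))
go(W((-.03,-.165,.086),q),W((.031,-.165,.086),q))
E
```

```text
[-0.0452 -0.1671]
t 30.7 tcp [ 0.5322 -0.0488  0.088 ] F [ 0.6 -0.5  0. ] w 0.001 grip 0.0
turn (tool) to align: [-0.     0.001  0.001]
to [ 0.547 -0.045  0.086] shift cm [-1.52  0.21  0.2 ]
to [ 0.608 -0.037  0.086] shift cm [-6.1  -0.    0.01]
```

{"name": "move_arm", "arguments": {
  "commands": [
    [[-1,-0.8,0.2,0,0,0,0],[-1,-0.8,0,0,0,0,0],[-1,-1,0,0,0,0,0],[-1,-1,0,0,0,0,0],[-1,-1,0,0,0,0,0],[-1,-1,0,0,0,0,0],[-1,-1,0,0,0,0,0],[-1,-0.8,0,0,0,0,0],[-1,0,0,0,0,0,0]]
  ]
}}

```text
time: 31.6
tcp_pos: [0.6028, -0.0381, 0.0863]
orientation: [0.195, -3.129, -0.0]
contact_force: [-9.1, -1.8, 6.1]
gripper_width: 0.001
grasp_force: 4.2
```

{"name": "move_arm", "arguments": {
  "commands": [
    [[-1,-0.3,0,0,0,0,0],[-1,0,0,0,0,0,0]]
  ]
}}

```text
time: 31.8
tcp_pos: [0.603, -0.0381, 0.0861]
orientation: [0.194, -3.125, -0.001]
contact_force: [-15.5, -1.7, 11.7]
gripper_width: 0.002
grasp_force: 7.8
```

{"name": "move_arm", "arguments": {
  "commands": [
    [[-1,1,0,0,0,0,0],[-1,1,0,-4,0,0,0],[-1,1,0,-4,0,0,0],[-1,1,0,-3,0,0,0],[-1,1,0,0,0,0,0],[-1,1.3,0,0,0,0,0],[-1,0,0,0,0,0,0],[-1,0,0,0,0,0,0]]
  ]
}}

```text
time: 32.6
tcp_pos: [0.5446, -0.0449, 0.196]
orientation: [0.197, -3.134, -0.0]
contact_force: [0.2, -0.3, -0.0]
gripper_width: -0.002
grasp_force: 0.0
```

```bash
python3 - <<'E'
from tab import *
c=look(); s=robot.state(); print('tcp warmer',inv(s['tcp_pos']),s['tcp_pos'][2])
for n,p in [('fin',(.047,-.165,.091)),('but',(-.035,-.165,.055))]: print(n,proj(c,[W(p,q)]).round(1))
print(onz(c,(254,181),.055))
m=cv2.inRange(cv2.cvtColor(c['color'],cv2.COLOR_RGB2HSV),(0,150,60),(12,255,255))+cv2.inRange(cv2.cvtColor(c['color'],cv2.COLOR_RGB2HSV),(170,150,60),(180,255,255))
k,_,st,ce=cv2.connectedComponentsWithStats(m)
for i in range(1,k):
    if st[i,4]>60: print(st[i],ce[i].round(1),inv(onz(c,ce[i],.055)))
cv2.imwrite('pics/w3.png',c['color'][:,:,::-1])
go(W((-.035,-.165,.08),q))
E
```

```text
yel [ 233  205   50   32 1047] [257.5 219.2]
red [243 163  29  29 636] [257.3 176.9]
red [  77  270   71   48 1596] [106.6 289.4]
red [155 310  10  15  68] [159.7 317.3]
tcp warmer [-0.032  -0.1648] 0.19611189434681192
fin [[256.3 272.1]]
but [[256.4 181.1]]
[ 0.54224627 -0.04780793  0.055     ]
[243 163  29  29 668] [257.2 176.9] [-0.0394 -0.1641]
[  77  270   72   49 1786] [106.4 289.5] [ 0.0934 -0.337 ]
[155 310  10  15  83] [159.8 317.3] [ 0.1319 -0.2796]
t 32.65 tcp [ 0.545  -0.0449  0.1961] F [ 0.6  0.7 -0.8] w 0.004 grip 0.0
turn (tool) to align: [-0.    -0.001  0.001]
to [ 0.542 -0.045  0.08 ] shift cm [ 0.28 -0.02 11.61]
```

View pics/w3.png

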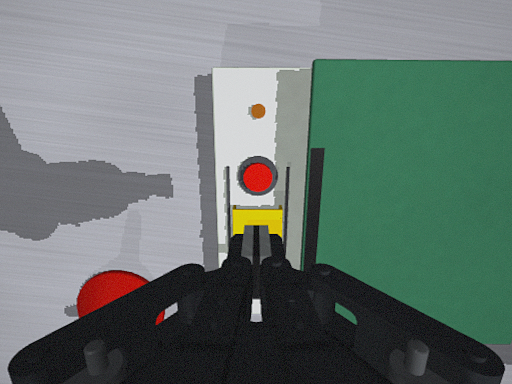

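The red button is fully exposed at (257,177). Press it.

{"name": "move_arm", "arguments": {
  "commands": [
    [[-1,0.5,0,4,0,0,0],[-1,0,0,4,0,0,0],[-1,0,0,3,0,0,0],[-1,0,0,0.8,0,0,0],[-1,0,0,0.4,0,0,0],[-1,0,0,0.3,0,0,0],[-1,0,0,0.3,0,0,0],[-1,0,0,0,0,0,0],[-1,0,0,0,0,0,0]]
  ]
}}

```text
time: 33.55
tcp_pos: [0.5413, -0.0458, 0.0701]
orientation: [-0.196, 3.133, -0.0]
contact_force: [0.8, -1.7, 2.6]
gripper_width: -0.001
grasp_force: 1.0
```

{"name": "move_arm", "arguments": {
  "commands": [
    [[-1,0,0,0.2,0,0,0],[-1,0,0,0,0,0,0],[-1,0,0,0,0,0,0]]
  ]
}}

```text
time: 33.85
tcp_pos: [0.5413, -0.0458, 0.0676]
orientation: [-0.196, 3.133, -0.0]
contact_force: [1.9, -1.0, 2.9]
gripper_width: 0.0
grasp_force: 1.8
```

{"name": "move_arm", "arguments": {
  "commands": [
    [[-1,0,0,0.2,0,0,0],[-1,0,0,0.2,0,0,0],[-1,0,0,0,0,0,0],[-1,0,0,0,0,0,0]]
  ]
}}

```text
time: 34.25
tcp_pos: [0.5414, -0.0459, 0.0654]
orientation: [-0.196, 3.133, 0.002]
contact_force: [-4.0, 0.0, 27.9]
gripper_width: -0.001
grasp_force: 13.8
```

Bottomed out at 28 N, so it is fully pressed. Release, go round the fin and push the tab back.

{"name": "move_arm", "arguments": {
  "commands": [
    [[-1,0,0,-2,0,0,0],[-1,0,0,-4,0,0,0],[-1,0,0,-3,0,0,0],[-1,-3,0,0,0,0,0],[-1,-3,0,0,0,0,0],[-1,-3,0,0,0,0,0],[-1,-3,0,0,0,0,0],[-1,-0.4,0,0,0,0,0],[-1,0,0,0,0,0,0],[-1,0,0,0,0,0,0]]
  ]
}}

```text
time: 35.25
tcp_pos: [0.6615, -0.0306, 0.1522]
orientation: [0.195, -3.133, -0.0]
contact_force: [-0.3, -0.1, 0.2]
gripper_width: 0.001
grasp_force: 0.0
```

```bash
python3 - <<'E'
from tab import *
print(inv(robot.state()['tcp_pos']))
go(W((.085,-.165,.086),q),W((.004,-.165,.086),q))
E
```

```text
[ 0.0853 -0.1651]
t 35.25 tcp [ 0.6615 -0.0306  0.1522] F [-0.3 -0.1  0.2] w 0.001 grip 0.0
turn (tool) to align: [ 0.    -0.003 -0.   ]
to [ 0.661 -0.03   0.086] shift cm [0.01 0.01 6.62]
to [ 0.581 -0.041  0.086] shift cm [ 8.1  -0.    0.02]
```

{"name": "move_arm", "arguments": {
  "commands": [
    [[-1,0,0,4,0,0,0],[-1,0,0,2.6,0,0,0],[-1,1,0,0,0,0,0],[-1,1,0,0,0,0,0],[-1,1,0,0,0,0,0],[-1,1,0,0,0,0,0],[-1,1,0,0,0,0,0],[-1,1,0,0,0,0,0],[-1,1,0,0,0,0,0],[-1,0.7,0,0,0,0,0]]
  ]
}}

```text
time: 36.25
tcp_pos: [0.586, -0.0398, 0.0874]
orientation: [-0.196, 3.135, 0.0]
contact_force: [1.8, 1.2, 1.5]
gripper_width: -0.001
grasp_force: 0.9
```

{"name": "move_arm", "arguments": {
  "commands": [
    [[-1,0.3,0,0,0,0,0],[-1,0.3,0,0,0,0,0],[-1,0,0,0,0,0,0]]
  ]
}}

```text
time: 36.55
tcp_pos: [0.5803, -0.0406, 0.0868]
orientation: [0.196, -3.134, -0.0]
contact_force: [0.2, -0.6, 0.5]
gripper_width: 0.001
grasp_force: 0.1
```

{"name": "move_arm", "arguments": {
  "commands": [
    [[-1,0.3,0,0,0,0,0],[-1,0.3,0,0,0,0,0],[-1,0,0,0,0,0,0]]
  ]
}}

```text
time: 36.85
tcp_pos: [0.5764, -0.0411, 0.0872]
orientation: [-0.197, 3.132, -0.001]
contact_force: [6.2, 0.1, -3.3]
gripper_width: 0.001
grasp_force: 3.0
```

{"name": "move_arm", "arguments": {
  "commands": [
    [[-1,0.3,0,0,0,0,0],[-1,0,0,0,0,0,0]]
  ]
}}

```text
time: 37.05
tcp_pos: [0.5761, -0.0411, 0.0876]
orientation: [-0.197, 3.127, -0.002]
contact_force: [12.2, 0.9, -8.9]
gripper_width: 0.001
grasp_force: 6.3
```

{"name": "move_arm", "arguments": {
  "commands": [
    [[-1,-1,0,0,0,0,0],[-1,-1,0,0,0,0,0],[-1,0,0,-4,0,0,0],[-1,0,0,-4,0,0,0],[-1,1,0,-4,0,0,0],[-1,2,0,0,0,0,0],[-1,2,0,0,0,0,0],[-1,1,0,0,0,0,0],[-1,0,0,0,0,0,0],[-1,0,0,0,0,0,0]]
  ]
}}

```text
time: 38.05
tcp_pos: [0.5328, -0.0465, 0.207]
orientation: [-0.197, 3.135, -0.0]
contact_force: [0.2, 0.3, 0.8]
gripper_width: 0.003
grasp_force: 0.0
```

```bash
python3 - <<'E'
from tab import *
c=look(); s=robot.state(); print('tcp warmer',inv(s['tcp_pos']),s['tcp_pos'][2])
for n,p in [('fin',(-.013,-.165,.091)),('plate',(-.063,-.165,.061))]: print(n,proj(c,[W(p,q)]).round(1))
d=snap('side'); e=snap('scene')
im=np.hstack([cv2.resize(c['color'],(400,300)),cv2.resize(e['color'],(400,300))])
im=np.vstack([im,cv2.resize(d['color'][110:260,170:370],(400,300)).repeat(2,1)[:,:800]]) if 0 else np.vstack([im,np.hstack([cv2.resize(d['color'][110:260,170:370],(400,300)),cv2.resize(e['color'][110:260,180:380],(400,300))])])
cv2.imwrite('pics/fin.png',im[:,:,::-1])
E
```

```text
yel [ 233  159   51   65 2935] [257.6 190. ]
red [  84  273   65   42 1206] [111.1 289.4]
red [155 308  13  17 105] [161.6 316.2]
tcp warmer [-0.0441 -0.1649] 0.20696398772121957
fin [[256.6 221.5]]
plate [[256.6 164.3]]
```

View pics/fin.png

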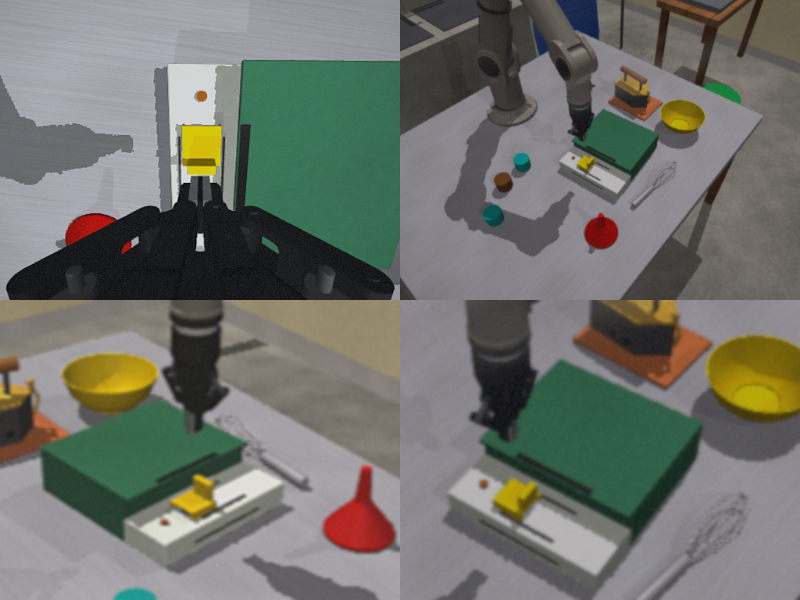

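The tab is back against its stop over the button, the lid is flat, no blue jars remain on the table and the robot is clear.

```bash
python3 -c "
from station import robot
print(robot.finish_job())"
```

```text
the job is handed in; nothing more can be done
None
```

The job is handed in, with no verdict returned: by force and camera checks, the three jars found stand in the shut warmer, the start button was pressed to its stop, and the tab is back over it.

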